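# Cock the heel-tack hammer onto its hair-trigger catch

### The arm

A 6-joint arm with a two-finger parallel gripper is mounted at the origin on the work surface. World frame = base frame: x ahead of the robot, y to its left, z up, the work surface at z = 0. Lengths are in m, angles in rad, forces in N, time in s.
With the tool pointing down it reaches from about 0.35 to 0.975 m from the base axis. Payload 4.9 kg.
Tool frame: the origin (TCP) lies at the very end of the fingers, on their centre line; the grasp point (between the pads) lies 19 mm behind it; x points along the fingers, y is the direction in which the jaws open and shut, and the axes are right-handed (so a half turn about x gives the same grasp; the last joint's range is limited). The gripper opens to 85 mm and grips with 20 to 120 N. Pads are 22 mm wide; open, the fingers measure 114 mm over their backs; the gripper's body (76 mm by 85 mm) begins 54 mm behind the grasp point. The pads swing forward as they close: fully open they stand 13 mm farther back than shut.
Start: joints at [-1.274, 0.053, 1.613, -0, 1.476, -0.119], TCP at [0.252, -0.572, 0.231] pointing down, gripper open.
Joint ranges: [-3.01, 3.01], [-1.01, 2.22], [0.06, 2.58], [-1.02, 4.17], [0.09, 2.62], [-3.14, 3.14]. Speed limits (rad/s): [2.57, 2.57, 3.14, 3.14, 3.14, 3.14].

### API

Orientations are given as a rotation vector (axis times angle).
In Python, from station import ctrl gives the robot as it stands. The module is installed in compiled form; this text tells all that it offers.
- The arm moves only by the shell command python3 -m handwheel 'ROWS' [FORCE]. ROWS is JSON, one flat list of numbers, 7 for each row, row after row: the opening, from 0 (shut) to 1 (fully open), then the shift along the tool's x, y, z in m, then the turn, a rotation vector about the tool's x, y, z in degrees. A call has 1 to 12 rows; each row is the pose to reach, as a shift and turn from the pose commanded when the call began, along the tool's axes at that moment; what a row does not reach only later rows make up. A row lasts 1/12 s, in which the tool goes at most 41.7 mm and 7.16 degrees, less where a joint would pass 70% of its speed; a pose out of reach is approached as far as the arm can. A call with a gripper value outside its range is refused whole. The fingers move at their own pace and stop on an object; FORCE is the grip in N (left out, the last holds). Time passes only in rows, so rows that repeat a pose let the fingers close. It gives the time, the measured TCP pose, the force and the opening at its end, in the units of the state.
- ctrl.get_obs(): the state, without advancing time (a new reading comes with each control period).
- ctrl.get_image(name): name is "scene" or "top" or "wrist"; returns (picture, depth): 480x640x3 uint8, blue, green, red; 480x640 float32, m along the optical axis (not along the pixel's ray), 0 where there is no reading.
- ctrl.camera_params(name): a dict with "fov_y" (degrees; the focal length in pixels is half the picture's height over the tangent of half this angle, whatever the lens; pixels are square), "cx", "cy" (the principal point, pixels), "R" (3x3) and "t" (3): a world point X has camera coordinates R X + t; the wrist camera has in their place "hand_eye" (4x4, takes a point from camera to tool coordinates, whose origin is the TCP and whose axes are the tool frame's). Camera axes: x right, y down, z forward; pixel columns grow to the right and rows downward; lengths in m; the calibration is good to about 2 mm. A picture is of the moment at which its call begins: read the wrist's pose just before it. camera_params takes no time and is no camera call.
- ctrl.finish_job(): hands the job in, once; it reports no verdict.
The state is a dict: "t": time; "q": joint angles; "dq": joint speeds; "effort": joint torques, N m; "tool_pos": TCP position; "tool_rot": TCP orientation; "contact_force": force on the tool from outside, world axes, zero at the start; "wrist_torque": the same for the moment, N m; "opening": finger opening in m.
Only numpy, scipy, OpenCV 4.12 (cv2) and the standard library are available. Lean on these libraries where they do the work, as an engineer would, in place of code of your own. Each camera call takes 0.05 s, during which the arm holds its last target.

### The job

Get the spring-driven heel-tack hammer ready for the shoe clamped in front of it: take the yellow handle, draw the hammer arm back until it has clicked behind the red hair-trigger catch, without ramming it into the buffer behind the catch, then ease it forward until the catch carries it, and only then let go gently, so that it stays cocked. Never let the arm snap forward, keep off the catch, the stand and the shoe, and leave everything else on the bench alone.

Things in the scene. Friction and masses are not known exactly. Their poses are not given: they have to be found in the camera images.
- stand: Green steel stand bolted to the bench, plate 235 x 280 x 12 mm. Origin on the upright pivot axis of the hammer, at bench level; z up. Seen from above, the line from pivot to handle lies at 2.542 rad + the hammer joint from the stand's x axis (counter-clockwise positive), so the arm points roughly along the stand's -x. Handle axis 150 mm from the pivot.
- handle (a point): Middle of the gripping length of the yellow handle, an upright round post 20 mm in diameter at the end of the hammer arm, free from 66 to 146 mm above the bench. This point is on its axis, 130 mm up, and moves with the arm. Above 110 mm nothing else stands near it. The post may turn in the grip.
- hammer (a joint): Angle of the hammer arm, rad: 0 = fired, resting on its stop by the shoe heel; grows as it is drawn back, counter-clockwise from above; hard limit 1.4. Its spring always drives it to 0: about 5 N at the handle at 0, rising evenly to about 9 N at 1.0 (a tight grip may feel 1 N less). Once on the catch, easing forward 2 to 3 mm more brings the force at the handle to nothing.
- catch_slot (a point): Fixed point on the plate, in the middle of the arc slot in which the aluminium catch head (red sear and trigger tail, black rubber buffer, all under 70 mm high) is clamped. Where in the slot differs each time and is not measured: the arm hooks at an unknown hammer angle from 0.88 to 1.12 rad, to be found by feel.
- buffer_home (a point): Fixed point on the plate beneath the buffer's middle setting. Drawn, the arm nudges the sear aside (1 N) and it clicks in behind by itself; 4 mm of handle travel beyond hooking, the arm meets the sprung buffer, which adds about 2 N of pull at the handle per mm. Limit 22 N on the buffer: about 12 N added pull, 6 mm in. Pushing on the red sear can fire the hammer.
- heel_shoe: Red slip-on shoe on a wooden last, 256 x 82 mm, fixed on the stand 25 mm above the bench, top of the last 103 mm above the bench. Origin under the back of the heel, x towards the toe. The hammer head rests just behind its heel.
- cobbler_hammer: Bystander, to be left alone: loose hammer, 260 mm long, lying on the bench. Origin at its underside.
- awl: Bystander, to be left alone: awl with a wooden handle, 150 mm, lying beside the stand on the side away from the robot. Origin at its underside.
- tack_tin: Bystander, to be left alone: steel tack tin 90 x 65 x 28 mm, beside the stand on the side away from the robot. Origin at its underside.
- green_bottle: Bystander, to be left alone: green bottle, 60 mm in diameter, 190 mm high. Origin at its underside.
- cup: Bystander, to be left alone: green cup, 70 mm in diameter, 100 mm high. Origin at its underside.
- brush: Bystander, to be left alone: brush, 200 mm long, lying on the bench. Origin at its underside.
- cement_jar: Bystander, to be left alone: amber jar, 72 mm in diameter, 85 mm high. Origin at its underside.
- loose_last: Bystander, to be left alone: wooden shoe last, 240 mm long, 80 mm high. Origin at its underside.
- catch_pin: Brass pin, 8 mm in diameter, under the hammer arm, 120 mm from the pivot axis, 31 to 53 mm above the bench; origin on its axis at its lower end. The sear's red tooth hooks on it and then carries about 11 N.

How it is judged:
On the way, in this order (a step that is already met when the one before it is completed fails the run):
1. the hammer arm is drawn back to the catch (beyond 0.86 rad) by its handle (value of joint hammer above 0.86 rad and contact force between the fingers and hammer above 0.5 N), for 0.1 s.
2. the arm is eased forward until its pin rests on the catch (over 4 N) while the gripper is still on the handle (contact force between catch_pin and stand above 4 N and contact force between the fingers and hammer above 0.5 N and value of joint hammer above 0.84 rad), for 0.1 s.
At the end, for the whole second after the job is handed in: The hammer arm stands still (under 0.1 rad/s) on its catch, drawn back more than 0.84 rad, with the gripper clear of it (value of joint hammer above 0.84 rad and velocity of joint hammer between -0.1 and 0.1 rad/s and contact force between each of the arm, the fingers and hammer below 0.1 N); the robot touches nothing.
It fails at once if the hammer arm snaps forward (faster than 2 rad/s): fired, or dropped onto the catch (velocity of joint hammer below -2 rad/s).
It fails at once if the arm presses the buffer or the catch with more than 22 N: rammed, or dropped on (contact force between hammer and stand above 22 N).
It fails at once if the robot presses on the stand, the catch or the shoe with more than 5 N (contact force between any of the fingers, the arm and stand above 5 N).
It fails at once if a loose thing on the bench is moved more than 20 mm (distance of any of cobbler_hammer, awl, tack_tin, green_bottle, cup, brush, cement_jar, loose_last from where it was at the start of the episode above 0.02 m).
It also fails if it takes over 64 s, if anything falls off the work surface, if the arm or the gripper's body presses on something with over 40 N, if the wrist force passes 120 N, or if a joint passes its speed limit or range.

## Working session

There is one attempt and no reset: what is moved stays moved. The work goes in short steps, Python scripts to look and compute and a shell command to move; the robot and the scene stay as the last step left them, time stands still between calls to the robot, and variables do not carry over. Pictures are saved under pics/ and viewed, and the job is handed in when it is done.

```bash
mkdir -p pics; ls
cat > h.py <<'E'
import numpy as np,cv2
from station import ctrl
from scipy.spatial.transform import Rotation as Ro
def ray(name,u,v):
    p=ctrl.camera_params(name);f=240/np.tan(np.radians(p['fov_y'])/2)
    d=np.array([(u-p['cx'])/f,(v-p['cy'])/f,1.]);R=np.array(p['R']);t=np.array(p['t'])
    return -R.T@t,R.T@d
def onz(name,u,v,z):
    o,d=ray(name,u,v);return o+d*(z-o[2])/d[2]
E
python3 - <<'E'
from h import *
o=ctrl.get_obs();print(o)
for n in('scene','top'):
    im,d=ctrl.get_image(n);cv2.imwrite(f'pics/{n}0.png',im);np.save(f'{n}d.npy',d);p=ctrl.camera_params(n);print(p)
E
```

```text
pics
{'t': 0.0, 'q': array([-1.27402452e+00,  5.33290806e-02,  1.61428969e+00, -1.39228236e-05,
        1.47599558e+00, -1.19001214e-01]), 'dq': array([-0.00010857, -0.00055359, -0.00075574,  0.00052728,  0.00045011,
       -0.00194873]), 'effort': array([-5.16145592e-04, -3.93677616e+01, -3.70179427e+01, -1.20151499e-04,
        7.04472026e-03,  8.56288693e-06]), 'tool_pos': array([ 0.25224921, -0.57115713,  0.23008281]), 'tool_rot': array([ 1.99286708,  0.42245583, -1.99326075]), 'contact_force': array([-0.29532318, -0.34669269,  0.02622979]), 'wrist_torque': array([-0.00926415, -0.02437379,  0.03804618]), 'opening': 0.08572459251072988}
{'fov_y': 53.738021394422304, 'cx': 315.0268297283274, 'cy': 241.11674731471956, 'R': array([[-0.28480709,  0.95855961,  0.00695718],
       [ 0.79382815,  0.23991797, -0.55881682],
       [-0.53732839, -0.15363218, -0.82926194]]), 't': array([ 0.17058485, -0.36755421,  1.53683574])}
{'fov_y': 50.58763114179072, 'cx': 326.7447163165719, 'cy': 245.60627843311252, 'R': array([[ 3.02379351e-02, -9.99530302e-01,  4.98426189e-03],
       [-9.81586105e-01, -3.06352969e-02, -1.88547598e-01],
       [ 1.88611732e-01,  8.08807824e-04, -9.82051404e-01]]), 't': array([-0.02604782,  0.56019133,  1.30020036])}
```

View pics/top0.png

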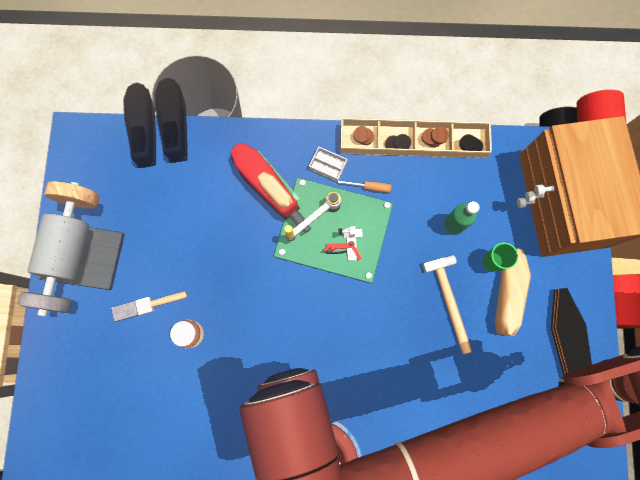

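View pics/scene0.png

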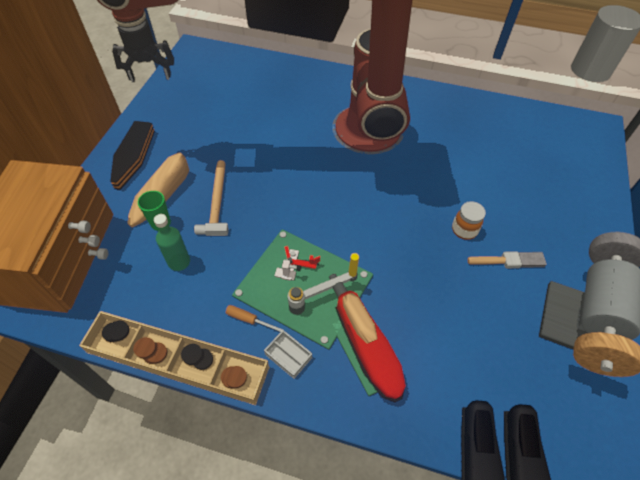

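The top view shows the yellow handle near (289,231), the pivot at (333,200) and the catch with its red sear near (345,242). In the scene view the handle is at (354,264) and the pivot at (296,297). Next I measure these.

Run:
```python
from h import *
for n,(x,y) in(('top',(260,170)),('scene',(225,220))):
    im=cv2.imread(f'pics/{n}0.png');c=im[y:y+130,x:x+150];cv2.imwrite(f'pics/{n}0c.png',cv2.resize(c,None,fx=5,fy=4.6 if 0 else 4.6,interpolation=cv2.INTER_CUBIC)[:600,:800])
    h=cv2.cvtColor(im,cv2.COLOR_BGR2HSV);m=cv2.inRange(h,(20,150,120),(34,255,255));k,l,s,ce=cv2.connectedComponentsWithStats(m)
    for i in range(1,k):
        if s[i,4]>15: print(n,s[i],ce[i],[onz(n,*ce[i],z).round(4) for z in(.13,)])
    d=np.load(f'{n}d.npy'); 
    ys,xs=np.where(m[y:y+130,x:x+150]); ys+=y; xs+=x
    P=np.array([ (lambda o,r:o+r*d[b,a])(*ray(n,a,b)) for a,b in zip(xs,ys) if d[b,a]>0]);print(n,'zmax',P[:,2].max(),'top pts',P[P[:,2]>.135].mean(0) if (P[:,2]>.135).any() else 0, P.mean(0))
```

```text
top zmax 0.1394987491110684 top pts [0.57591566 0.08663059 0.13949875] [0.57886587 0.08244049 0.11112105]
scene [349 254  10  22 150] [353.30666667 264.20666667] [array([0.5946, 0.0901, 0.13  ])]
scene [290 294  12   6  30] [295.5        297.26666667] [array([ 0.7144, -0.0117,  0.13  ])]
scene zmax 0.1493290862956217 top pts [0.58684568 0.08942588 0.144944  ] [0.60661186 0.07091513 0.11511273]
```

Run:
```python
import cv2
print(cv2.imread('pics/top0c.png').shape)
```

```text
(598, 750, 3)
```

View pics/top0c.png

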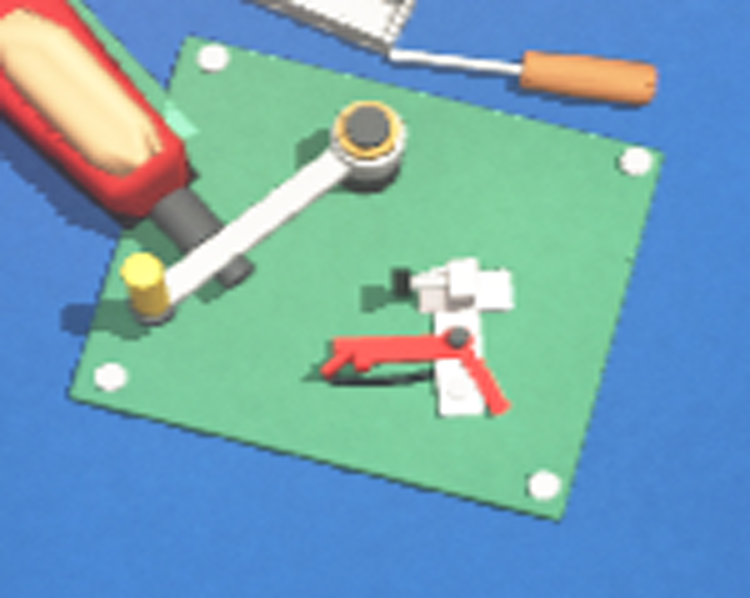

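View pics/scene0c.png

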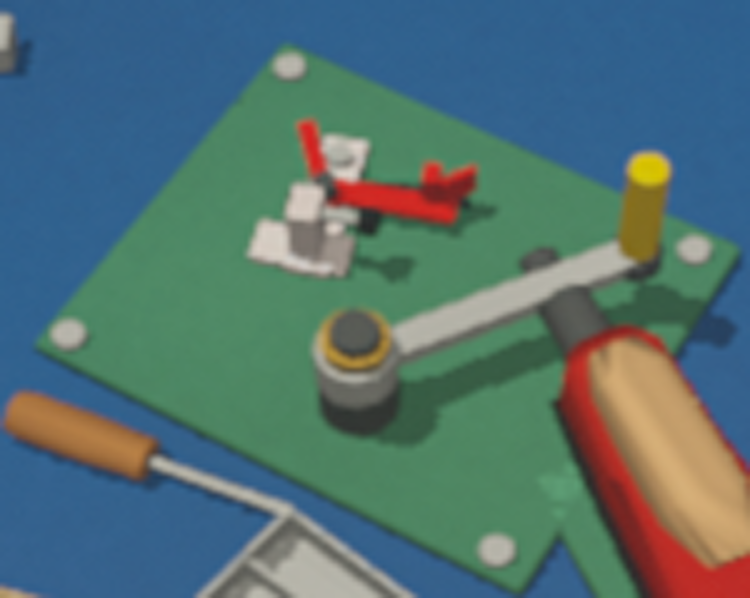

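The crops show the handle top at top-image (288,228) and scene-image (355,257). They also show four plate screws and the pivot cap. I'll triangulate all of them.

```bash
cat >> h.py <<'E'
def tri(a,b):
    o1,d1=ray('top',*a);o2,d2=ray('scene',*b)
    s=np.linalg.lstsq(np.c_[d1,-d2],o2-o1,rcond=None)[0]
    p,q=o1+d1*s[0],o2+d2*s[1];return (p+q)/2,np.linalg.norm(p-q)
T=lambda x,y:(260+x/5-.4,170+y/4.6-.4)
S=lambda x,y:(225+x/5-.4,220+y/4.6-.4)
E
python3 - <<'E'
from h import *
for n,a,b,z in(('handle',(141,268),(649,169),.146),('pivot',(369,123),(355,332),.08),('scA',(212,57),(496,549),.014),('scB',(635,161),(68,333),.014),('scC',(543,485),(289,66),.014),('scD',(110,376),(694,250),.014)):
    print(n,tri(T(*a),S(*b)),onz('top',*T(*a),z),onz('scene',*S(*b),z))
E
```

```text
handle (array([0.58449279, 0.0891092 , 0.14832954]), np.float64(0.0005849636859068227)) [0.58496877 0.08958495 0.146     ] [0.58307955 0.08864038 0.146     ]
pivot (array([ 0.68472513, -0.02216172,  0.09643173]), np.float64(0.0004097479165686801)) [ 0.68962092 -0.02252004  0.08      ] [ 0.6765438  -0.02505053  0.08      ]
scA (array([0.74614049, 0.06545711, 0.02038732]), np.float64(0.000856552315310328)) [0.74811995 0.066232   0.014     ] [0.74366339 0.06445324 0.014     ]
scB (array([ 0.68839432, -0.17202228,  0.0200247 ]), np.float64(0.0012414726117819734)) [ 0.68989496 -0.17213393  0.014     ] [ 0.68575537 -0.17456464  0.014     ]
scC (array([ 0.48985709, -0.12377353,  0.01946581]), np.float64(0.000966803289225039)) [ 0.49047586 -0.12375673  0.014     ] [ 0.48640969 -0.12574115  0.014     ]
scD (array([0.5476113 , 0.11361622, 0.01893157]), np.float64(0.0003118042172127213)) [0.54846151 0.11421762 0.014     ] [0.54473588 0.11324094 0.014     ]
```

```bash
cat >> h.py <<'E'
PIV=np.array([.6847,-.0222]);PHI0=np.arctan2(.1112,-.1002);RAD=.150
def hp(a,z=.113,r=RAD): return np.array([*(PIV+r*np.array([np.cos(PHI0+a),np.sin(PHI0+a)])),z])
def down(yaw): # tool x down, tool y at yaw
    x=np.array([0,0,-1.]);y=np.array([np.cos(yaw),np.sin(yaw),0]);return Ro.from_matrix(np.c_[x,y,np.cross(x,y)])
def rel(pos,yaw,p0=None,R0=None):
    o=ctrl.get_obs();p0=o['tool_pos'] if p0 is None else p0;R0=Ro.from_rotvec(o['tool_rot']) if R0 is None else R0
    return (R0.inv().apply(pos-p0)).round(4),np.degrees((R0.inv()*down(yaw)).as_rotvec()).round(2)
E
python3 - <<'E'
from h import *
o=ctrl.get_obs();R=Ro.from_rotvec(o['tool_rot']);print(R.as_matrix().round(3))
y=R.as_matrix()[:,1];print('yaw y',np.degrees(np.arctan2(y[1],y[0])),o['q'][5])
print(np.degrees(PHI0))
for k in(0,180): print(rel(hp(.02,.24),PHI0+np.pi/2+np.radians(k)))
E
```

```text
[[-0.001  0.404 -0.915]
 [ 0.002 -0.915 -0.404]
 [-1.    -0.002 -0.   ]]
yaw y -66.17737726482625 -0.11901335792082966
132.02135438045158
(array([-0.0088, -0.4691, -0.5676]), array([7.18e+01, 5.00e-02, 1.00e-01]))
(array([-0.0088, -0.4691, -0.5676]), array([-1.082e+02, -1.100e-01,  6.000e-02]))
```

```bash
python3 -m handwheel '[1,-0.02,-0.235,-0.285,36,0,0, 1,-0.02,-0.235,-0.285,36,0,0, 1,-0.02,-0.235,-0.285,36,0,0, 1,-0.02,-0.235,-0.285,36,0,0, 1,-0.02,-0.235,-0.285,36,0,0, 1,-0.02,-0.235,-0.285,36,0,0, 1,-0.02,-0.235,-0.285,36,0,0, 1,-0.02,-0.235,-0.285,36,0,0, 1,-0.02,-0.235,-0.285,36,0,0, 1,-0.02,-0.235,-0.285,36,0,0, 1,-0.02,-0.235,-0.285,36,0,0]' 25
python3 - <<'E'
from h import *
print(rel(hp(.02,.24),PHI0+np.pi/2))
E
```

```text
t: 1.02
tool_pos: [0.4188, -0.2399, 0.2512]
tool_rot: [-2.112, 0.221, 2.112]
contact_force: [-0.5, -0.3, -0.4]
opening: 0.0852
(array([ 0.0111, -0.3538, -0.0921]), array([ 3.605e+01,  0.000e+00, -2.000e-02]))
```

```bash
python3 -m handwheel '[1,0,-0.354,-0.092,36,0,0, 1,0,-0.354,-0.092,36,0,0, 1,0,-0.354,-0.092,36,0,0, 1,0,-0.354,-0.092,36,0,0, 1,0,-0.354,-0.092,36,0,0, 1,0,-0.354,-0.092,36,0,0, 1,0,-0.354,-0.092,36,0,0, 1,0,-0.354,-0.092,36,0,0, 1,0,-0.354,-0.092,36,0,0, 1,0,-0.354,-0.092,36,0,0, 1,0,-0.354,-0.092,36,0,0, 1,0,-0.354,-0.092,36,0,0]'
python3 - <<'E'
from h import *
o=ctrl.get_obs();print(o['q'],rel(hp(.02,.113),PHI0+np.pi/2))
im,d=ctrl.get_image('wrist');cv2.imwrite('pics/w1.png',im);print(ctrl.camera_params('wrist'))
np.save('w1d.npy',d)
E
```

```text
t: 2.02
tool_pos: [0.583, 0.0841, 0.2503]
tool_rot: [-1.723, 0.772, 1.725]
contact_force: [-0.7, -0.9, 0.2]
opening: 0.0852
[ 1.74302250e-02 -4.15088518e-02  1.67578079e+00 -8.14110185e-04
  1.50914428e+00  2.42918817e+00] (array([ 0.1373, -0.0016,  0.0028]), array([-0.2 ,  0.03, -0.11]))
{'fov_y': 66.38208496950028, 'cx': 314.5901247370716, 'cy': 243.9976375126999, 'hand_eye': array([[ 2.89134908e-04, -2.64949188e-01,  9.64262332e-01,
        -1.42822835e-01],
       [ 9.99999374e-01,  1.11892405e-03,  7.59470885e-06,
        -2.17696909e-05],
       [-1.08094852e-03,  9.64261726e-01,  2.64949346e-01,
        -6.76182705e-02],
       [ 0.00000000e+00,  0.00000000e+00,  0.00000000e+00,
         1.00000000e+00]])}
```

View pics/w1.png

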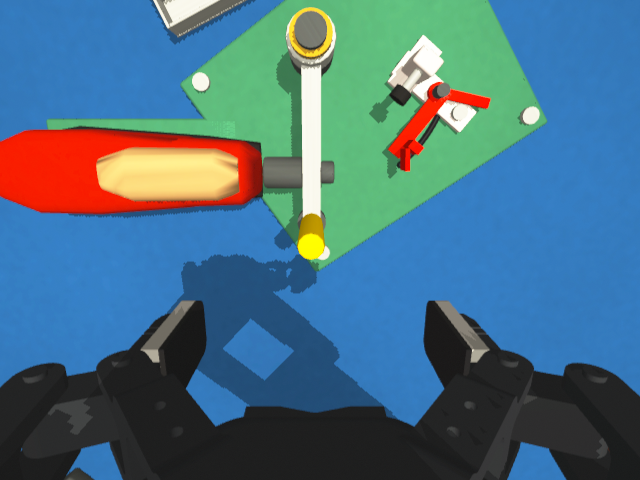

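The wrist view shows the handle top at (311,245), centred between the open jaws. The arm points up to the pivot at (311,32), and the sear's tooth is at (405,160) on the draw side.

```bash
cat >> h.py <<'E'
def wz(u,v,z,o=None):
    o=o or ctrl.get_obs();p=ctrl.camera_params('wrist');f=240/np.tan(np.radians(p['fov_y'])/2);H=np.array(p['hand_eye'])
    R=Ro.from_rotvec(o['tool_rot']);c=o['tool_pos']+R.apply(H[:3,3]);d=R.apply(H[:3,:3]@np.array([(u-p['cx'])/f,(v-p['cy'])/f,1]));return c+d*(z-c[2])/d[2]
E
python3 - <<'E'
from h import *
a=wz(311,245,.146);print(a, wz(311,32,.094), np.load('w1d.npy')[245,311])
o=ctrl.get_obs();print(Ro.from_rotvec(o['tool_rot']).inv().apply(a-o['tool_pos']),hp(0))
E
```

```text
[0.58376408 0.08589808 0.146     ] [ 0.68176877 -0.0236066   0.094     ] 0.25728703
[ 0.10454155 -0.00253121  0.00108009] [0.58428887 0.08923431 0.113     ]
```

```bash
python3 -m handwheel '[1,0.035,-0.001,0.002,0,0,0, 1,0.07,-0.001,0.002,0,0,0, 1,0.09,-0.001,0.002,0,0,0, 1,0.11,-0.001,0.002,0,0,0, 1,0.125,-0.001,0.002,0,0,0, 1,0.137,-0.001,0.002,0,0,0, 1,0.137,-0.001,0.002,0,0,0, 1,0.137,-0.001,0.002,0,0,0]'
python3 -m handwheel '[0.6,0,0,0,0,0,0, 0.5,0,0,0,0,0,0, 0.4,0,0,0,0,0,0, 0.35,0,0,0,0,0,0, 0.3,0,0,0,0,0,0, 0.25,0,0,0,0,0,0, 0.2,0,0,0,0,0,0, 0.15,0,0,0,0,0,0]' 25
```

```text
t: 2.73
tool_pos: [0.5819, 0.0859, 0.114]
tool_rot: [-1.722, 0.772, 1.723]
contact_force: [0.7, 0.2, 1.1]
opening: 0.0849
t: 3.4
tool_pos: [0.5831, 0.0878, 0.115]
tool_rot: [-1.724, 0.768, 1.721]
contact_force: [2.1, 2.6, 1.4]
opening: 0.0194
```

The grip is on the handle: the opening is 19.4 mm and the spring pulls about 3.3 N. I'll tighten the grip, then draw along the arc.

```bash
python3 -m handwheel '[0,0,0,0,0,0,0, 0,0,0,0,0,0,0]' 50
python3 -m handwheel '[0,0.0045,-0.0001,-0,-1.72,0,0]' >/dev/null 2>&1 || true
python3 - <<'E'
from h import *
o=ctrl.get_obs();print(o['t'],o['tool_pos'],o['contact_force'],o['opening'])
E
```

```text
t: 3.57
tool_pos: [0.5831, 0.0878, 0.1151]
tool_rot: [-1.724, 0.768, 1.721]
contact_force: [3.3, 4.0, 2.6]
opening: 0.0186
3.65 [0.5834285  0.08815393 0.11461525] [-16.16585921   4.29725101  41.09214497] 0.018326365297528204
```

That row had its values in the wrong order: it put 4.5 mm along the tool's x, so it pressed down instead of drawing. I'll undo it now.

```bash
python3 -m handwheel '[0,-0.0045,0,0,1.72,0,0, 0,-0.0045,0,0,1.72,0,0]'
```

```text
t: 3.82
tool_pos: [0.5829, 0.0876, 0.115]
tool_rot: [-1.724, 0.769, 1.721]
contact_force: [2.5, 3.8, 2.1]
opening: 0.0186
```

The pose and forces are back to what they were before the slip. Now the draw, in the right order: y along the tangent, z outward, turn about x.

```bash
python3 -m handwheel '[0,0,0.0045,-0.0001,-1.72,0,0, 0,0,0.009,-0.0003,-3.44,0,0, 0,0,0.0135,-0.0006,-5.16,0,0, 0,0,0.018,-0.0011,-6.88,0,0, 0,0,0.0224,-0.0017,-8.59,0,0, 0,0,0.0269,-0.0024,-10.31,0,0, 0,0,0.0269,-0.0024,-10.31,0,0, 0,0,0.0269,-0.0024,-10.31,0,0]'
cat >> h.py <<'E'
def st():
    o=ctrl.get_obs();v=o['tool_pos'][:2]-PIV;r=np.hypot(*v);a=np.arctan2(v[1],v[0]);t=np.array([-np.sin(a),np.cos(a)])
    f=o['contact_force'];y=Ro.from_rotvec(o['tool_rot']).as_matrix()[:,1]
    print('t%.2f ang %.3f r %.4f z %.4f pull %.1f rad %.1f Fz %.1f op %.4f yawerr %.1f tq'%(o['t'],a-PHI0,r,o['tool_pos'][2],-f[:2]@t,f[:2]@v/r,f[2],o['opening'],np.degrees(np.angle(np.exp(1j*(np.arctan2(y[1],y[0])-a-np.pi/2))))),o['wrist_torque'].round(2))
E
python3 -c "from h import *;st()"
```

```text
t: 4.48
tool_pos: [0.5646, 0.0679, 0.115]
tool_rot: [-1.841, 0.63, 1.838]
contact_force: [3.7, 4.3, 2.5]
opening: 0.0188
t4.48 ang 0.194 r 0.1501 z 0.1150 pull 5.6 rad -0.4 Fz 2.5 op 0.0188 yawerr -1.0 tq [ 0.64 -0.48 -0.04]
```

```bash
python3 -m handwheel '[0,0,0.0045,-0.0001,-1.72,0,0, 0,0,0.009,-0.0003,-3.44,0,0, 0,0,0.0135,-0.0006,-5.16,0,0, 0,0,0.018,-0.0011,-6.88,0,0, 0,0,0.0224,-0.0017,-8.59,0,0, 0,0,0.0269,-0.0024,-10.31,0,0, 0,0,0.0313,-0.0033,-12.03,0,0, 0,0,0.0357,-0.0043,-13.75,0,0, 0,0,0.04,-0.0054,-15.47,0,0, 0,0,0.0443,-0.0067,-17.19,0,0, 0,0,0.0486,-0.0081,-18.91,0,0, 0,0,0.0528,-0.0096,-20.63,0,0]'
python3 -c "from h import *;st()"
```

```text
t: 5.48
tool_pos: [0.5401, 0.0205, 0.115]
tool_rot: [-2.062, 0.309, 2.057]
contact_force: [4.4, 5.0, 2.1]
opening: 0.0188
t5.48 ang 0.550 r 0.1508 z 0.1150 pull 6.1 rad -2.8 Fz 2.1 op 0.0188 yawerr -0.7 tq [ 0.8  -0.77 -0.02]
```

```bash
python3 -m handwheel '[0,0,0.0045,-0.0003,-1.72,0,0, 0,0,0.009,-0.0007,-3.44,0,0, 0,0,0.0135,-0.0012,-5.16,0,0, 0,0,0.018,-0.0019,-6.88,0,0, 0,0,0.0224,-0.0027,-8.59,0,0, 0,0,0.0269,-0.0036,-10.31,0,0, 0,0,0.0313,-0.0047,-12.03,0,0, 0,0,0.0357,-0.0058,-13.75,0,0, 0,0,0.0357,-0.0058,-13.75,0,0]'
python3 -c "from h import *;st()
import time
im,d=ctrl.get_image('top');cv2.imwrite('pics/t2.png',cv2.resize(im[170:300,260:410],None,fx=5,fy=4.6))"
```

```text
t: 6.23
tool_pos: [0.5337, -0.0149, 0.115]
tool_rot: [-2.188, 0.063, 2.191]
contact_force: [-1.7, 8.1, 6.9]
opening: 0.0186
t6.23 ang 0.789 r 0.1512 z 0.1150 pull 8.0 rad 2.1 Fz 6.9 op 0.0186 yawerr -0.7 tq [ 1.07  0.17 -0.01]
```

View pics/t2.png

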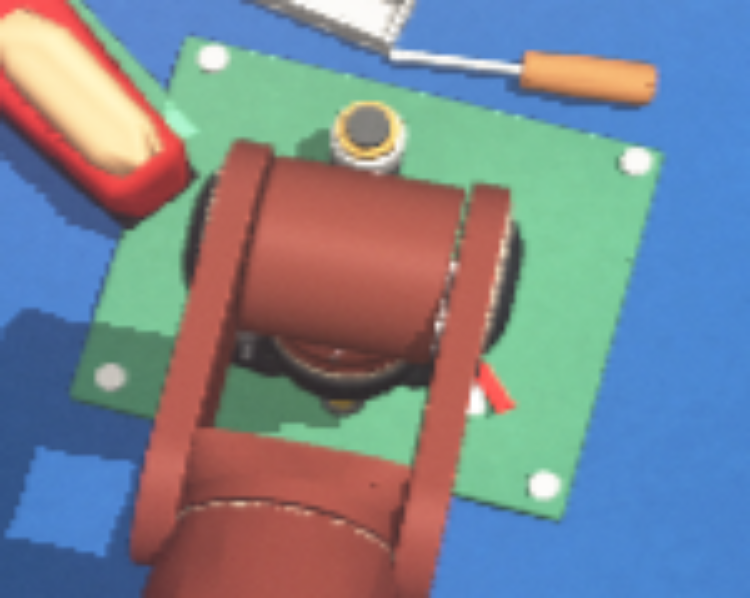

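The picture shows the gripper over the middle of the plate, with only the red trigger tail visible at crop (495,388); the shoe and awl are undisturbed. From here I advance slowly by feel.

```bash
python3 -m handwheel '[0,0,0.0025,0,-0.95,0,0, 0,0,0.005,0.0002,-1.91,0,0, 0,0,0.0075,0.0004,-2.86,0,0, 0,0,0.0075,0.0004,-2.86,0,0]'
python3 -c "from h import *;st()"
python3 -m handwheel '[0,0,0.0015,0,-0.57,0,0, 0,0,0.003,0,-1.15,0,0, 0,0,0.003,0,-1.15,0,0]' >/dev/null
python3 -c "from h import *;st()"
```

```text
t: 6.62
tool_pos: [0.5334, -0.0221, 0.115]
tool_rot: [-2.215, 0.009, 2.214]
contact_force: [1.8, 7.3, 4.3]
opening: 0.0183
t6.62 ang 0.837 r 0.1513 z 0.1150 pull 7.3 rad -1.8 Fz 4.3 op 0.0183 yawerr -0.6 tq [ 1.03 -0.22 -0.08]
t6.87 ang -5.428 r 0.1513 z 0.1150 pull 8.6 rad -1.3 Fz 5.0 op 0.0185 yawerr -0.5 tq [ 1.07 -0.16 -0.01]
```

```bash
sed -i "s/(o\['t'\],a-PHI0,/(o['t'],(a-PHI0)%(2*np.pi),/" h.py
python3 -m handwheel '[0,0,0.001,0,-0.38,0,0, 0,0,0.002,0,-0.76,0,0, 0,0,0.003,0,-1.15,0,0]' >/dev/null
python3 -c "from h import *;st()"
python3 -m handwheel '[0,0,0.001,0,-0.38,0,0, 0,0,0.002,0,-0.76,0,0]' >/dev/null
python3 -c "from h import *;st()"
python3 -m handwheel '[0,0,0.001,0,-0.38,0,0, 0,0,0.002,0,-0.76,0,0]' >/dev/null
python3 -c "from h import *;st()"
```

```text
t7.12 ang 0.874 r 0.1514 z 0.1150 pull 8.1 rad -0.8 Fz 4.5 op 0.0187 yawerr -0.4 tq [ 1.17 -0.23 -0.17]
t7.28 ang 0.887 r 0.1514 z 0.1150 pull 8.6 rad -1.8 Fz 5.7 op 0.0184 yawerr -0.4 tq [ 1.16 -0.24 -0.15]
t7.45 ang 0.900 r 0.1514 z 0.1150 pull 8.2 rad -2.6 Fz 5.1 op 0.0183 yawerr -0.4 tq [ 1.18 -0.23 -0.12]
```

```bash
python3 -m handwheel '[0,0,0.001,0,-0.38,0,0, 0,0,0.002,0,-0.76,0,0]' >/dev/null
python3 -c "from h import *;st()"
python3 -m handwheel '[0,0,0.001,0,-0.38,0,0, 0,0,0.002,0,-0.76,0,0]' >/dev/null
python3 -c "from h import *;st()"
```

```text
t7.62 ang 0.914 r 0.1514 z 0.1150 pull 7.9 rad -2.5 Fz 5.6 op 0.0185 yawerr -0.4 tq [ 1.17 -0.23 -0.05]
t7.78 ang 0.927 r 0.1514 z 0.1150 pull 8.6 rad -1.9 Fz 4.7 op 0.0183 yawerr -0.4 tq [ 1.12 -0.25 -0.1 ]
```

```bash
python3 -m handwheel '[0,0,0.001,0,-0.38,0,0, 0,0,0.002,0,-0.76,0,0]' >/dev/null
python3 -c "from h import *;st()"
python3 -m handwheel '[0,0,0.001,0,-0.38,0,0]' >/dev/null
python3 -c "from h import *;st()"
```

```text
t7.95 ang 0.940 r 0.1514 z 0.1150 pull 9.0 rad -2.0 Fz 4.7 op 0.0189 yawerr -0.4 tq [ 1.22 -0.26 -0.15]
t8.03 ang 0.945 r 0.1515 z 0.1150 pull 9.5 rad -3.1 Fz 5.4 op 0.0186 yawerr -0.3 tq [ 1.45 -0.2  -0.16]
```

```bash
python3 -m handwheel '[0,0,0.001,0,-0.38,0,0]' >/dev/null
python3 -c "from h import *;st()"
python3 -m handwheel '[0,0,0.001,0,-0.38,0,0]' >/dev/null
python3 -c "from h import *;st()"
python3 -m handwheel '[0,0,0.001,0,-0.38,0,0]' >/dev/null
python3 -c "from h import *;st()"
```

```text
t8.12 ang 0.949 r 0.1515 z 0.1149 pull 11.5 rad -2.6 Fz 5.6 op 0.0186 yawerr -0.2 tq [ 1.47 -0.18 -0.21]
t8.20 ang 0.954 r 0.1515 z 0.1149 pull 12.7 rad -2.8 Fz 6.8 op 0.0186 yawerr -0.1 tq [ 1.71 -0.22 -0.23]
t8.28 ang 0.958 r 0.1515 z 0.1149 pull 14.1 rad -3.0 Fz 5.4 op 0.0185 yawerr 0.0 tq [ 1.85 -0.14 -0.29]
```

The pull is rising at about 2 N/mm, so this is the buffer: first contact at about 0.943 rad, which puts hooking near 0.916. I stop here, about 2.5 mm in, and ease forward.

```bash
python3 -m handwheel '[0,0,-0.001,0,0.38,0,0, 0,0,-0.002,0,0.76,0,0, 0,0,-0.003,0,1.15,0,0, 0,0,-0.004,0,1.53,0,0]' >/dev/null
python3 -c "from h import *;st()"
python3 -m handwheel '[0,0,-0.0007,0,0.27,0,0, 0,0,-0.0014,0,0.53,0,0, 0,0,-0.002,0,0.76,0,0]' >/dev/null
python3 -c "from h import *;st()"
python3 -m handwheel '[0,0,-0.0007,0,0.27,0,0, 0,0,-0.0014,0,0.53,0,0, 0,0,-0.002,0,0.76,0,0]' >/dev/null
python3 -c "from h import *;st()"
```

```text
t8.62 ang 0.938 r 0.1514 z 0.1150 pull 8.4 rad -2.6 Fz 4.5 op 0.0186 yawerr -0.3 tq [ 1.14 -0.3  -0.07]
t8.87 ang 0.926 r 0.1514 z 0.1150 pull 7.3 rad -1.5 Fz 4.6 op 0.0183 yawerr -0.4 tq [ 1.16 -0.33 -0.05]
t9.12 ang 0.916 r 0.1514 z 0.1150 pull 5.4 rad -3.2 Fz 4.1 op 0.0185 yawerr -0.6 tq [ 0.81 -0.33 -0.01]
```

```bash
python3 -m handwheel '[0,0,-0.0005,0,0.19,0,0, 0,0,-0.001,0,0.38,0,0, 0,0,-0.001,0,0.38,0,0]' >/dev/null
python3 -c "from h import *;st()"
python3 -m handwheel '[0,0,-0.0005,-0.0004,0.19,0,0, 0,0,-0.001,-0.0008,0.38,0,0, 0,0,-0.001,-0.0008,0.38,0,0]' >/dev/null
python3 -c "from h import *;st()"
```

```text
t9.37 ang 0.916 r 0.1514 z 0.1150 pull 3.9 rad -2.4 Fz 5.6 op 0.0185 yawerr -0.9 tq [ 0.7  -0.36  0.1 ]
t9.62 ang 0.914 r 0.1514 z 0.1149 pull 2.1 rad 0.5 Fz 6.4 op 0.0185 yawerr -1.2 tq [0.35 0.09 0.22]
```

It's hooked: the angle stays at 0.915 while the pull falls away. One more small ease, take the yaw twist out, and then hold.

```bash
python3 -m handwheel '[0,-0.0005,-0.0005,0,-0.4,0,0, 0,-0.0007,-0.001,0,-0.8,0,0, 0,-0.0007,-0.001,0,-0.8,0,0, 0,-0.0007,-0.001,0,-0.8,0,0]' >/dev/null
python3 -c "from h import *;st()"
python3 -m handwheel '[0,0,0,0,0,0,0, 0,0,0,0,0,0,0]' 
python3 -c "from h import *;st()"
```

```text
t9.95 ang 0.913 r 0.1514 z 0.1150 pull -5.5 rad -0.4 Fz 3.4 op 0.0190 yawerr -0.4 tq [-0.81 -0.08 -0.12]
t: 10.12
tool_pos: [0.5337, -0.0336, 0.115]
tool_rot: [2.184, 0.073, -2.186]
contact_force: [0.2, -5.5, 2.9]
opening: 0.0185
t10.12 ang 0.913 r 0.1514 z 0.1150 pull -5.5 rad 0.2 Fz 2.9 op 0.0185 yawerr -0.4 tq [-0.75 -0.09 -0.11]
```

The pull overshot to -5.5 N, meaning I'm now pushing the arm onto the catch. I'll back off in small steps.

```bash
python3 -m handwheel '[0,0,0.0004,0,0,0,0, 0,0,0.0007,0,0,0,0, 0,0,0.0007,0,0,0,0]'  >/dev/null
python3 -c "from h import *;st()"
python3 -m handwheel '[0,0,0.0003,0,0,0,0, 0,0,0.0003,0,0,0,0]' >/dev/null
python3 -c "from h import *;st()"
```

```text
t10.37 ang 0.913 r 0.1514 z 0.1150 pull -5.2 rad 0.7 Fz 4.6 op 0.0180 yawerr -0.4 tq [-0.66 -0.02 -0.14]
t10.53 ang 0.913 r 0.1514 z 0.1150 pull -4.8 rad 1.6 Fz 4.1 op 0.0185 yawerr -0.4 tq [-0.74  0.17 -0.15]
```

```bash
python3 -m handwheel '[0,0,0.0005,0,0,0,0, 0,0,0.0005,0,0,0,0]'  >/dev/null
python3 -c "from h import *;st()"
python3 -m handwheel '[0,0,0.0005,0,0,0,0, 0,0,0.0005,0,0,0,0]' >/dev/null
python3 -c "from h import *;st()"
python3 -m handwheel '[0,0,0.0005,0,0,0,0, 0,0,0.0005,0,0,0,0]' >/dev/null
python3 -c "from h import *;st()"
```

```text
t10.70 ang 0.913 r 0.1514 z 0.1150 pull -4.1 rad 1.6 Fz 4.5 op 0.0185 yawerr -0.4 tq [-0.53  0.24 -0.16]
t10.87 ang 0.914 r 0.1514 z 0.1150 pull -1.9 rad 1.8 Fz 4.9 op 0.0185 yawerr -0.4 tq [-0.31  0.22 -0.16]
t11.03 ang 0.914 r 0.1514 z 0.1150 pull -0.4 rad 2.4 Fz 5.2 op 0.0186 yawerr -0.4 tq [-0.16  0.29 -0.12]
```

The pull is now close to zero. I drop the grip to 20 N, check, then open slowly.

```bash
python3 -m handwheel '[0,0,0,0,0,0,0, 0,0,0,0,0,0,0]' 20 >/dev/null
python3 -c "from h import *;st()"
python3 -m handwheel '[0.2,0,0,0,0,0,0, 0.22,0,0,0,0,0,0, 0.24,0,0,0,0,0,0, 0.26,0,0,0,0,0,0, 0.28,0,0,0,0,0,0, 0.31,0,0,0,0,0,0, 0.35,0,0,0,0,0,0]' >/dev/null
python3 -c "from h import *;st()"
```

```text
t11.20 ang 0.914 r 0.1514 z 0.1150 pull -0.2 rad 2.0 Fz 5.6 op 0.0183 yawerr -0.4 tq [-0.09  0.21 -0.14]
t11.78 ang 0.919 r 0.1515 z 0.1145 pull 0.3 rad 0.7 Fz -0.4 op 0.0301 yawerr -0.7 tq [ 0.02 -0.01 -0.03]
```

```bash
python3 -m handwheel '[0.45,0,0,0,0,0,0, 0.6,0,0,0,0,0,0, 0.75,0,0,0,0,0,0, 0.8,0,0,0,0,0,0, 0.8,0,0,0,0,0,0, 0.8,-0.01,0,0,0,0,0, 0.8,-0.025,0,0,0,0,0, 0.8,-0.045,0,0,0,0,0, 0.8,-0.07,0,0,0,0,0, 0.8,-0.1,0,0,0,0,0, 0.8,-0.13,0,0,0,0,0, 0.8,-0.13,0,0,0,0,0]'
python3 - <<'E'
from h import *
st()
im,d=ctrl.get_image('wrist');cv2.imwrite('pics/w9.png',im)
im,d=ctrl.get_image('scene');cv2.imwrite('pics/s9.png',im)
E
```

```text
t: 12.78
tool_pos: [0.5374, -0.0354, 0.254]
tool_rot: [2.199, 0.073, -2.17]
contact_force: [0.5, -0.8, 1.7]
opening: 0.0684
t12.78 ang 0.927 r 0.1479 z 0.2540 pull -0.8 rad -0.4 Fz 1.7 op 0.0684 yawerr -1.2 tq [ 0.04  0.02 -0.05]
```

View pics/w9.png

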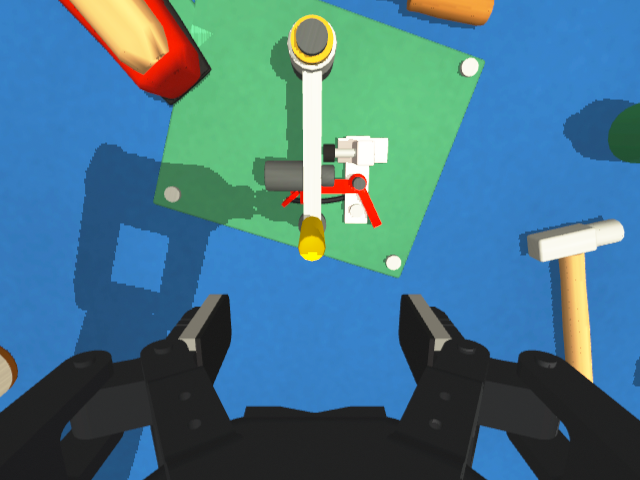

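View pics/s9.png

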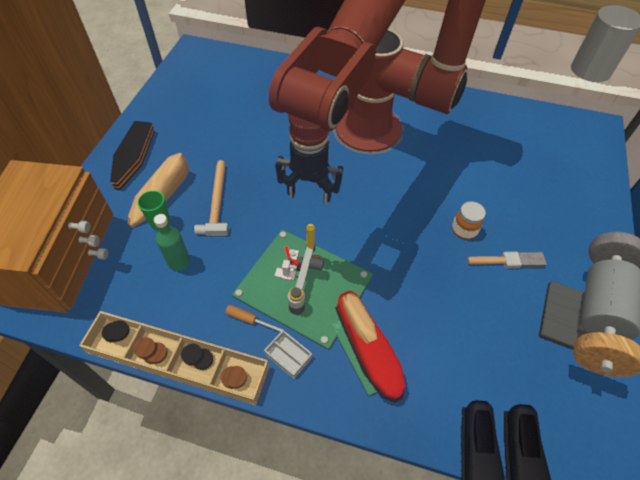

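The wrist view shows the arm cocked: handle at (312,240), hooked behind the red sear at (290,195), with the gripper well above it. The scene view shows the handle at (310,235) and the bystanders where they started. I'll settle for a moment, check that the handle hasn't moved, and hand in.

```bash
python3 -m handwheel '[0.8,0,0,0,0,0,0, 0.8,0,0,0,0,0,0, 0.8,0,0,0,0,0,0, 0.8,0,0,0,0,0,0, 0.8,0,0,0,0,0,0, 0.8,0,0,0,0,0,0]' >/dev/null
python3 - <<'E'
from h import *
st()
im,d=ctrl.get_image('wrist');a=wz(312,252,.146)
b=cv2.imread('pics/w9.png')
def c(i):
    m=cv2.inRange(cv2.cvtColor(i,cv2.COLOR_BGR2HSV),(22,150,100),(34,255,255));m[:150]=0;M=cv2.moments(m,True);return M['m10']/M['m00'],M['m01']/M['m00']
print(c(b),c(im),a,(np.arctan2(*(a[:2]-PIV)[::-1])-PHI0)%(2*np.pi))
print(ctrl.finish_job())
E
```

```text
t13.38 ang 0.921 r 0.1514 z 0.2444 pull 0.8 rad 0.7 Fz -0.3 op 0.0683 yawerr -0.8 tq [-0.04 -0.07  0.01]
(311.49896265560164, 238.89626556016597) (313.36590038314176, 235.17049808429118) [ 0.52919774 -0.03379618  0.146     ] 0.9118199527396307
the job is handed in; nothing more can be done
None
```

The hammer arm is cocked on its catch at about 0.91 rad, and I handed the job in at about 13.4 s; no verdict was reported.

**Drawing back:** I gripped the yellow handle and drew it back along its arc. The buffer met the arm at about 0.943 rad. I stopped about 2.5 mm into it, at a pull of about 14 N, or roughly 5 N more than the spring alone.

**Easing forward and release:** I eased forward until the arm stayed at about 0.915 rad while the pull fell away. With the pull near zero I lowered the grip to 20 N, opened slowly and lifted 130 mm clear.

**Last checks:**
- **Hammer arm:** the wrist camera put the handle at 0.912 rad, which matches the angle at hooking. The handle shifted about 4 px between the last two wrist pictures, while the tool itself was still settling by about 10 mm after the lift.
- **Robot clear:** the force readings were within about 1 N, which is sensor noise.
- **Bystanders:** they looked unmoved in the scene picture, but I didn't measure them.

**Two slips on the way, both corrected:**
- **Mistyped row:** before the draw, one row pressed the gripper 4.5 mm down along the post. The force reached about 41 N for one row, and I undid it at once. The run fails if the gripper's body presses over 40 N. The fingers were on the post at the time, so I don't think that limit applies, but I can't confirm it.
- **Overshoot while easing:** I briefly pushed the arm about 5.5 N onto the catch. By my estimate the pin then carried about 18 N, under the 22 N limit. I backed off to near zero before releasing.

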